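Click the microscope lamp's filter changer to its third filter

TASK

Set the filter changer of the microscope lamp to its third filter: with the fingertips push the lever fully back to its parked end, against the stop (the right-hand end, with the longest mark), then push it the other way and count the clicks, leaving it resting in the third notch after the parked one, without running on past that notch. Only push the lever, never pinch it between the fingers, and leave the things standing round it where they are.

Things in the scene. Friction and masses are not known exactly. Their poses are not given: they have to be found in the camera images.
- filter_changer: Grey filter changer box, fixed to the bench top. Origin: centre of its underside, at bench level. Its y axis runs along its length: -y is the parked end (right, seen from the robot), +y the end with the round aluminium light outlet. Box 60 (x) x 150 (y) mm, flat slotted top 47 mm above the bench; base plate 76 x 176 x 5 mm; outlet 34 mm across, to 97 mm from the origin, 43 mm high.
- lever (a joint): Slide of the lever from its parked stop (m), growing along box +y; 0.090 at the other stop. Notches every 18 mm: 0 (parked), 0.018 (first), 0.036, 0.054 (third), 0.072, 0.090. A sprung ball holds it: 4 to 7 N leave a notch, the force falls to nothing 9 mm on, and the lever snaps into the next notch by itself. Starts in notch one or two (rarely between). Lies at box x = 0, y = value - 0.045.
- lever_knob (a point): Centre of the lever's upright black knob, 72 mm above the bench. The knob is 22 mm across the box (x), 12 mm along its travel (y), and stands from 54 to 90 mm above the bench on a thin stem; its flat end faces (towards -y and +y) are what one pushes on. Its axes are the box's.
- parked_mark (a point): Point on the box's top, 48 mm above the bench, beside the longest index mark: where the lever stands, seen from above, when parked (joint value 0). The shorter marks, every 18 mm from there, are the other notches.
- wax_block: Bystander: loose block of blue carving wax, 38 x 52 x 26 mm high, behind the box. Origin: centre of its underside.
- ring_box: Bystander: loose closed dark red ring box, 61 x 52 x 41 mm high, behind the box. Origin: centre of its underside.
- solder_spool: Bystander: loose spool of solder, 46 mm across, 32 mm high, in front of the box. Origin: centre of its underside.

How it is judged (in metres and radians):
On the way:
1. the lever is pushed fully back to its parked end (value of joint lever below 0.003 m), for 0.1 s.
At the end, for the whole second after the job is handed in: The lever, after having been fully parked, rests in the third notch (54 mm from the parked end, within 4 mm), nothing touches it, and the three bystanders are within 10 mm of where they stood (value of joint lever between 0.05 and 0.058 m and velocity of joint lever between -0.005 and 0.005 m/s and distance of each of wax_block, ring_box, solder_spool from where it was at the start of the episode below 0.01 m).
It fails at once if the lever is run on past the third notch into the fourth (value of joint lever above 0.0648 m).
It fails at once if the lever's knob is pinched between the fingers ((contact force between the fingers and lever_c2 above 1 N and contact force between the fingers and lever_c3 above 1 N) or (contact force between the fingers and lever_c0 above 1 N and contact force between the fingers and lever_c1 above 1 N)).
It fails at once if a bystander is displaced or lifted by more than 15 mm (distance of any of wax_block, ring_box, solder_spool from where it was at the start of the episode above 0.015 m).
It also fails if it takes over 64 s, if anything falls off the work surface, if the arm or the gripper's body presses on something with over 40 N, if the wrist force passes 120 N, or if a joint passes its speed limit or range.

ROBOT

A 7-joint arm with a two-finger parallel gripper is mounted at the origin on a cart in front of the work surface, level with it; the furniture and walls round the work are solid. World frame = base frame: x ahead of the robot, y to its left, z up, the work surface at z = 0. Lengths are in mm, angles in rad, forces in N, time in s.
With the tool pointing down it reaches from about 425 to 800 mm from the base axis. Payload 8.3 kg.
Tool frame: the origin (TCP) lies on the centre line of the jaws, within the pads' length; the fingertips stand 19 mm ahead of it and the grasp point (between the pads) is the TCP; z points along the fingers, y is the direction in which the jaws open and shut (so a half turn about z gives the same grasp; the last joint's range is limited). The gripper opens to 85 mm and grips with 20 to 120 N. Pads are 22 mm wide; open, the fingers measure 114 mm over their backs; the gripper's body (76 mm by 85 mm) begins 54 mm behind the grasp point. The pads swing forward as they close: fully open they stand 13 mm farther back than shut.
Start: joints at [-1.408, 0.383, 0.016, 1.37, -0.006, 1.388, -0.046], TCP at [139.878, 609.129, 250.279] pointing down, gripper open.
Joint ranges: [-2.95, 2.95], [-0.25, 2.06], [-1.52, 1.56], [0.18, 2.33], [-1.44, 4.58], [0.02, 2.06], [-3.01, 3.01]. Speed limits (rad/s): [2.39, 2.39, 3.01, 3.01, 3.14, 3.14, 3.14].

INTERFACE

Orientations are given as a unit quaternion [w, x, y, z].
In Python, from workcell import bot, eyes, job_done gives the robot as it stands.
- The arm moves only by the shell command python3 -m inch 'ROWS' [FORCE]. ROWS is JSON, a list of rows, each an object of numbers: "tx", "ty", "tz": the shift along the tool's x, y, z in mm; "roll": the turn about the tool's z in rad; "claw": the finger opening in mm, from 0 to 85.4. A call has 1 to 20 rows; each row shifts and turns the commanded pose from where the row before left it, along the tool's axes as they then stand; what a row does not reach is not made up. A row lasts 1/10 s, in which the tool goes at most 50 mm and 8.59 degrees, less where a joint would pass 70% of its speed; a pose out of reach is approached as far as the arm can. A call is refused whole if a number of a shift passes 50 or a number of a turn 0.15, either way. A call with a gripper value outside its range is refused whole. The fingers move at their own pace and stop on an object; FORCE is the grip in N (left out, the last holds). Time passes only in rows, so rows that do not move let the fingers close. It gives the time, the measured TCP pose, the force and the opening at its end, in the units of the state.
- bot.observe(): the state, without advancing time (a new reading comes with each control period).
- eyes.read_camera(name): name is "scene" or "top" or "wrist"; returns the picture (400x640x3 uint8, red, green, blue); there is no depth.
- eyes.calibration(name): a dict with "camera_matrix" (3x3 intrinsics, pixels), "world_to_cam" (4x4, takes a point from world to camera coordinates); the wrist camera has in their place "mount" (4x4, takes a point from camera to tool coordinates, whose origin is the TCP and whose axes are the flange's). Camera axes: x right, y down, z forward; pixel columns grow to the right and rows downward; lengths in mm; the calibration is good to about 2 mm. The wrist camera is an equidistant fisheye: a pixel r from the principal point sees the ray r / f radians off the axis. A picture is of the moment at which its call begins: read the wrist's pose just before it. calibration takes no time and is no camera call.
- job_done(): hands the job in, once; it reports no verdict.
The state is a dict: "clock": time; "qpos": joint angles; "joint_vel": joint speeds; "effort": joint torques, N m; "ee_pos": TCP position; "tool_rot": TCP orientation; "force": force on the tool from outside, world axes, zero at the start; "moment": the same for the moment, N m; "grip_width": finger opening in mm.
Only numpy, scipy, OpenCV 4.12 (cv2) and the standard library are available. Lean on these libraries where they do the work, as an engineer would, in place of code of your own. Each camera call takes 0.05 s, during which the arm holds its last target.

## Working session

There is one attempt and no reset: what is moved stays moved. The work goes in short steps, Python scripts to look and compute and a shell command to move; the robot and the scene stay as the last step left them, time stands still between calls to the robot, and variables do not carry over. Pictures are saved under pics/ and viewed, and the job is handed in when it is done.

```bash
mkdir -p pics; python3 - <<'E'
from workcell import bot, eyes
import cv2
s=bot.observe()
print({k:s[k] for k in('clock','ee_pos','tool_rot','force','grip_width')})
for n in('scene','top'):
    cv2.imwrite(f'pics/{n}0.png',eyes.read_camera(n)[:,:,::-1])
    c=eyes.calibration(n);print(n,c['camera_matrix'],c['world_to_cam'])
print(eyes.calibration('wrist'))
E
```

```text
{'clock': 0.0, 'ee_pos': array([139.80758894, 608.68761   , 249.2800835 ]), 'tool_rot': array([-9.18525818e-05,  1.12654266e-01,  9.93633785e-01, -9.53428128e-04]), 'force': array([ 0.03569939,  0.10715251, -0.30292447]), 'grip_width': 85.43625984236853}
scene [[471.99719873   0.         317.44890396]
 [  0.         471.99719873 199.56955181]
 [  0.           0.           1.        ]] [[ 8.19453179e-01 -5.72911674e-01  1.63921187e-02 -5.63116909e+02]
 [-4.32291916e-01 -6.36593408e-01 -6.38648990e-01  1.25493193e+02]
 [ 3.76324577e-01  5.16256765e-01 -7.69323577e-01  8.20558969e+02]
 [ 0.00000000e+00  0.00000000e+00  0.00000000e+00  1.00000000e+00]]
top [[497.14778727   0.         321.0878268 ]
 [  0.         497.14778727 202.47897373]
 [  0.           0.           1.        ]] [[ 6.56946404e-03 -9.99400210e-01 -3.40009176e-02 -1.94502637e+02]
 [-9.95125545e-01 -3.18806600e-03 -9.85646238e-02  5.44529729e+02]
 [ 9.83971085e-02  3.44826984e-02 -9.94549623e-01  8.62250865e+02]
 [ 0.00000000e+00  0.00000000e+00  0.00000000e+00  1.00000000e+00]]
{'camera_matrix': array([[309.70691629,   0.        , 317.33155623],
       [  0.        , 309.70691629, 203.75967165],
       [  0.        ,   0.        ,   1.        ]]), 'mount': array([[-1.10765319e-03, -9.53395998e-01, -3.01719811e-01,
         7.74626048e+01],
       [ 9.99998057e-01, -5.63977324e-04, -1.88902847e-03,
         9.92019273e-01],
       [ 1.63082905e-03, -3.01721317e-01,  9.53394770e-01,
        -1.23933366e+02],
       [ 0.00000000e+00,  0.00000000e+00,  0.00000000e+00,
         1.00000000e+00]])}
```

View pics/scene0.png

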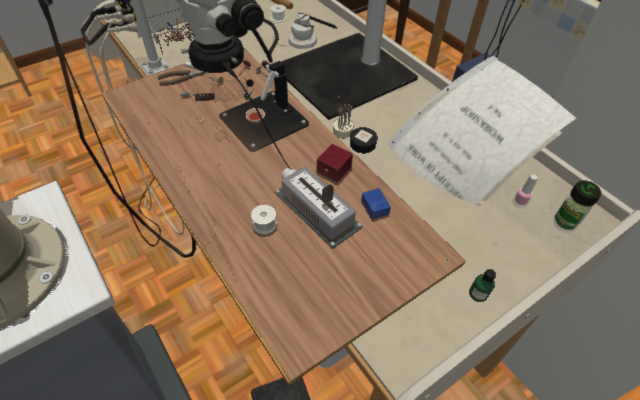

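View pics/top0.png

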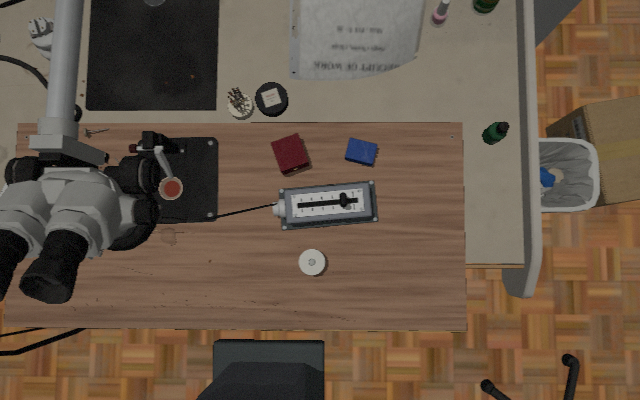

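```bash
cat > h.py <<'E'
from workcell import bot, eyes
import cv2, numpy as np
from scipy.spatial.transform import Rotation as R
def proj(n,P):
    c=eyes.calibration(n);T=c['world_to_cam'];p=T[:3,:3]@np.array(P,float)+T[:3,3];q=c['camera_matrix']@p;return q[:2]/q[2]
def onz(n,uv,z):
    c=eyes.calibration(n);T=c['world_to_cam'];d=T[:3,:3].T@np.linalg.inv(c['camera_matrix'])@np.array([*uv,1.]);o=-T[:3,:3].T@T[:3,3]
    return o+d*(z-o[2])/d[2]
def crop(img,x0,x1,y0,y1,k,f):
    cv2.imwrite(f,cv2.resize(img[y0:y1,x0:x1],None,fx=k,fy=k,interpolation=cv2.INTER_CUBIC))
E
python3 - <<'E'
from h import *
t=cv2.imread('pics/top0.png');crop(t,260,390,120,280,3.7,'pics/topc.png')
crop(t,265,385,170,240,6.6,'pics/topd.png')
t=cv2.imread('pics/scene0.png');crop(t,240,400,140,250,5,'pics/scc.png')
cv2.imwrite('pics/wrist0.png',eyes.read_camera('wrist')[:,:,::-1])
print(proj('top',[140,609,250]),proj('scene',[140,609,250]),proj('scene',[0,0,0]))
E
```

```text
[-300.52448325  492.79049246] [-58.70131665 -29.18219935] [ -6.46395725 271.75502249]
```

View pics/topd.png

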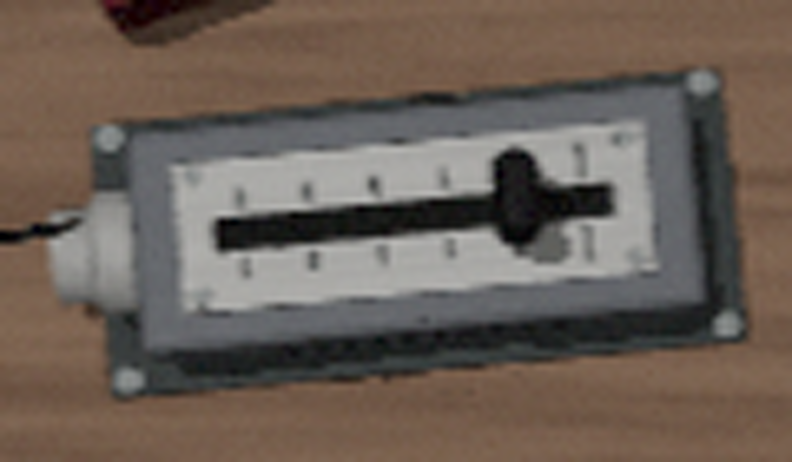

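View pics/scc.png

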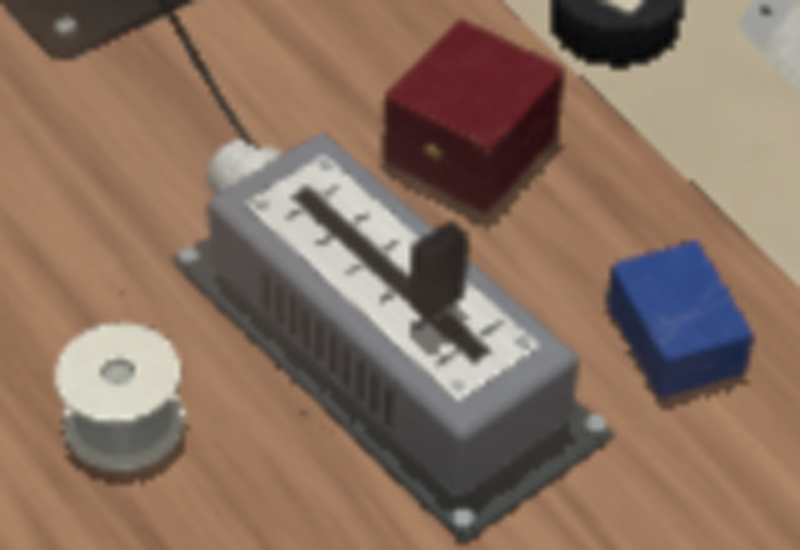

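View pics/wrist0.png

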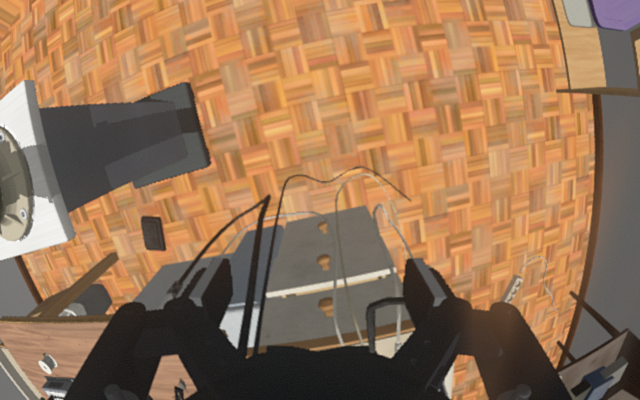

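```bash
python3 - <<'E'
from h import *
f=lambda u,v:((u+.5)/6.6-.5+265,(v+.5)/6.6-.5+170)
for n,uv,z in [('park',(584.5,202.5),48),('last',(243.5,231),48),('A bolt',(110,138),6),('B',(703,82),6),('C',(727,324),6),('D',(128,380),6),('knobtop',(516,163),90),('knobtopc',(515,175),90)]:
    print(n,onz('top',f(*uv),z).round(1))
g=lambda u,v:((u+.5)/5-.5+240,(v+.5)/5-.5+140)
for n,uv,z in [('park',(470,343),48),('last',(314,203),48),('B',(597,424),6),('C',(463,518),6),('D',(188,256),6),('wax',(682,290),26),('ring',(474,85),41),('spool',(120,368),32),('knobtop',(441,240),90)]:
    print('s',n,onz('scene',g(*uv),z).round(1))
s=bot.observe();print(s['qpos'],s['ee_pos'],R.from_quat(np.roll(s['tool_rot'],-1)).as_matrix().round(3))
E
```

```text
park [ 547.1 -248.1   48. ]
last [ 539.3 -158.7   48. ]
A bolt [ 569.  -118.2    6. ]
B [ 584.9 -282.     6. ]
C [ 518.2 -288.3    6. ]
D [ 502.  -124.2    6. ]
knobtop [ 552.6 -229.8   90. ]
knobtopc [ 549.6 -229.5   90. ]
s park [ 548.6 -248.3   48. ]
s last [ 539.7 -159.2   48. ]
s B [ 586.5 -280.9    6. ]
s C [ 519.4 -286.9    6. ]
s D [ 503.1 -123.     6. ]
s wax [ 642.8 -259.5   26. ]
s ring [ 632.6 -136.8   41. ]
s spool [ 442.7 -175.1   32. ]
s knobtop [ 546.4 -230.8   90. ]
[-1.40787373  0.38405541  0.01636483  1.37088505 -0.00632623  1.38820979
 -0.04650224] [139.80800151 608.79825346 249.5145378 ] [[-0.975  0.224 -0.   ]
 [ 0.224  0.975 -0.001]
 [ 0.    -0.002 -1.   ]]
```

View pics/topc.png

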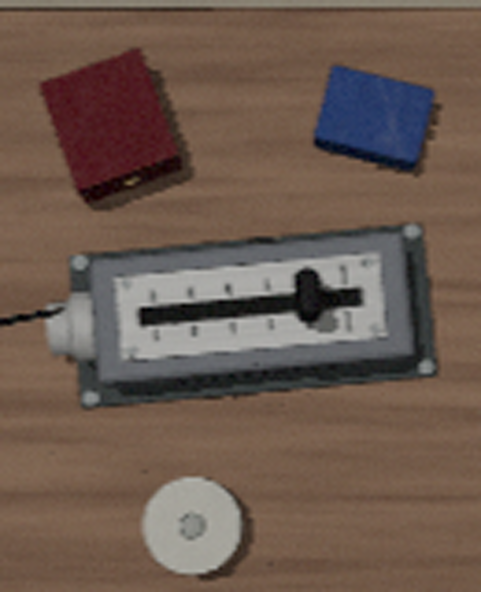

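```bash
python3 - <<'E'
from h import *
t=cv2.imread('pics/scene0.png');crop(t,80,340,0,150,3,'pics/sc_m.png')
t=cv2.imread('pics/top0.png');crop(t,0,240,100,330,2.6,'pics/top_m.png')
E
```

```text
(no output)
```

View pics/sc_m.png

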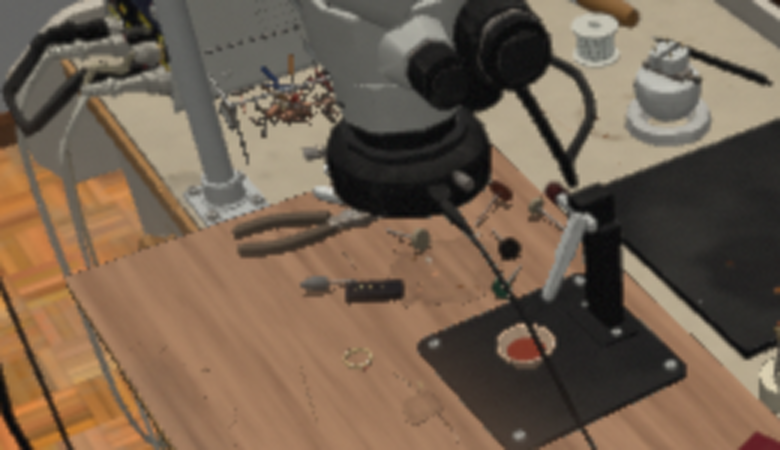

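View pics/top_m.png

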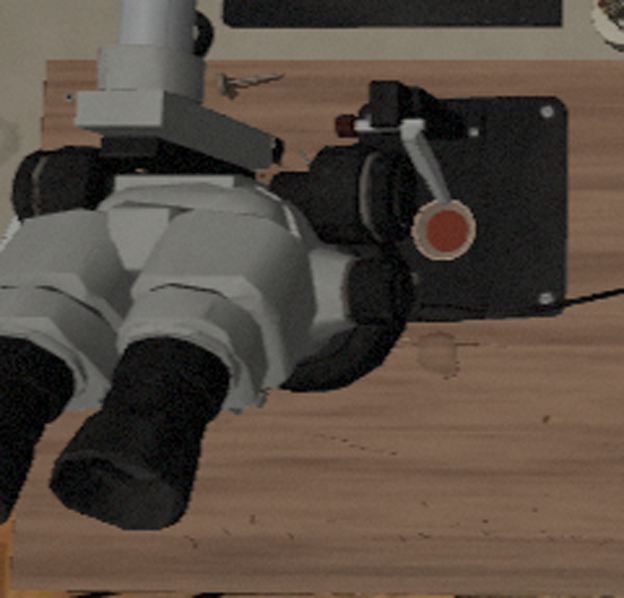

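```bash
python3 - <<'E'
from h import *
def tri(a,b):
    A=[];B=[]
    for n,uv in(('top',a),('scene',b)):
        c=eyes.calibration(n);P=c['camera_matrix']@c['world_to_cam'][:3]
        for i in(0,1): r=uv[i]*P[2]-P[i];A.append(r[:3]);B.append(-r[3])
    x,res,*_=np.linalg.lstsq(np.array(A),np.array(B),rcond=None);return x
print(tri((150,210),(228,25)),tri((148,175),(255,17)),tri((125,248),(205,68)))
for z in(250,350,450): print(z,onz('top',(65,300),z),onz('top',(20,280),z))
E
```

```text
[507.64889984  11.01677879 298.20151801] [555.57829692  14.1199837  296.18234254] [469.46488819  84.1477061  186.88405271]
250 [392.48479564 138.0854314  250.        ] [418.11168648 200.59255664 250.        ]
350 [402.54047721  83.01928613 350.        ] [424.25253091 135.97764413 350.        ]
450 [412.59615878  27.95314085 450.        ] [430.39337534  71.36273163 450.        ]
```

```bash
python3 -m inch '[{"tz":-40,"claw":0},{"tz":-40,"tx":-20},{"tx":-20},{"claw":0},{"claw":0}]' 40; python3 -c "
from workcell import bot
s=bot.observe();print(s['qpos'],s['ee_pos'],s['grip_width'])"
```

```text
[-1.40787373  0.38405541  0.01636483  1.37088505 -0.00632623  1.38820979
 -0.04650224] [139.80800151 608.79825346 249.5145378 ] 85.49850531689903schema error: expected keys tx, ty, tz, roll, claw
```

```bash
python3 -m inch '[{"tx":0,"ty":0,"tz":-40,"roll":0,"claw":0},{"tx":-20,"ty":0,"tz":-40,"roll":0,"claw":0},{"tx":-20,"ty":0,"tz":0,"roll":0,"claw":0},{"tx":0,"ty":0,"tz":0,"roll":0,"claw":0},{"tx":0,"ty":0,"tz":0,"roll":0,"claw":0}]' 40; python3 -c "
from workcell import bot
s=bot.observe();print(s['qpos'],s['ee_pos'],s['grip_width'])"
```

```text
clock: 0.65
ee_pos: [178.9, 599.8, 329.4]
tool_rot: [-0.0, 0.113, 0.994, -0.001]
force: [0.2, -0.4, -0.1]
grip_width: 12.0
[-1.35864203  0.36862896  0.03902277  1.21810519 -0.01433616  1.55663906
  0.02208959] [178.9323664  599.84089797 329.40978238] 12.037166945003953
```

```bash
python3 -m inch '[{"tx":0,"ty":-40,"tz":0,"roll":0,"claw":0},{"tx":0,"ty":-40,"tz":0,"roll":0,"claw":0},{"tx":0,"ty":-40,"tz":0,"roll":0,"claw":0},{"tx":0,"ty":-40,"tz":0,"roll":0,"claw":0},{"tx":0,"ty":-40,"tz":0,"roll":0,"claw":0},{"tx":0,"ty":-40,"tz":0,"roll":0,"claw":0},{"tx":0,"ty":0,"tz":0,"roll":0,"claw":0}]'; python3 -c "
from h import *
s=bot.observe();print(s['qpos'],s['ee_pos'],s['grip_width'])
cv2.imwrite('pics/w1.png',eyes.read_camera('wrist')[:,:,::-1])
cv2.imwrite('pics/s1.png',eyes.read_camera('scene')[:,:,::-1])"
```

```text
clock: 1.35
ee_pos: [123.4, 362.7, 330.0]
tool_rot: [-0.0, 0.112, 0.994, -0.0]
force: [0.2, 0.3, 1.6]
grip_width: 0.2
[-1.34560992 -0.17324286  0.01682355  1.80955598  0.00275739  1.50612887
  0.01716566] [123.44419167 362.73831151 329.99218072] 0.17419460123547204
```

View pics/w1.png

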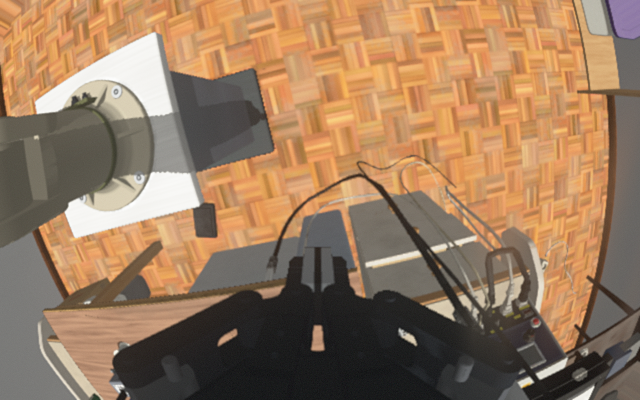

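View pics/s1.png

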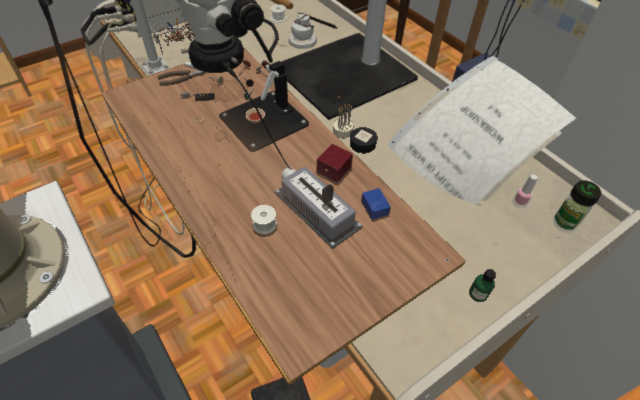

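```bash
cat >> h.py <<'E'
def wray(uv,s):
    c=eyes.calibration('wrist');K=c['camera_matrix'];M=c['mount']
    d=(np.array(uv,float)-K[:2,2])/K[0,0];r=np.linalg.norm(d)
    v=np.array([*(np.sin(r)*d/max(r,1e-9)),np.cos(r)])
    Rt=R.from_quat(np.roll(s['tool_rot'],-1)).as_matrix()
    return Rt@M[:3,3]+s['ee_pos'],Rt@M[:3,:3]@v
def sray(n,uv):
    c=eyes.calibration(n);T=c['world_to_cam']
    d=T[:3,:3].T@np.linalg.inv(c['camera_matrix'])@np.array([*uv,1.])
    return -T[:3,:3].T@T[:3,3],d/np.linalg.norm(d)
def meet(a,b):
    A=np.zeros((3,3));y=np.zeros(3)
    for o,d in(a,b):
        P=np.eye(3)-np.outer(d,d);A+=P;y+=P@o
    x=np.linalg.solve(A,y);return x.round(0),[round(float(np.linalg.norm((np.eye(3)-np.outer(d,d))@(x-o))),1) for o,d in(a,b)]
E
python3 - <<'E'
from h import *
s=bot.observe()
print('end',meet(wray((271,264),s),sray('scene',(192,254))))
# cord: sample scene line pts, find best wrist pts on cord
W=[(283,220),(300,200),(330,182),(360,175),(390,205),(430,255),(455,290),(480,320)]
S=[(40,10),(50,50),(60,85),(72,115),(90,150),(110,185),(130,210),(160,235),(180,248)]
for w in W:
    print(w,min(((meet(wray(w,s),sray('scene',q))[1][0],q,meet(wray(w,s),sray('scene',q))[0]) for q in S),key=lambda t:t[0]))
t=cv2.imread('pics/w1.png');crop(t,200,560,140,400,2.2,'pics/w1c.png')
t=cv2.imread('pics/s1.png');crop(t,0,240,0,270,2.2,'pics/s1c.png')
E
```

```text
end (array([ 399.,  132., -370.]), [56.5, 56.5])
(283, 220) (6.0, (90, 150), array([231., 281., -65.]))
(300, 200) (1.8, (160, 235), array([ 305.,  271., -449.]))
(330, 182) (3.8, (130, 210), array([ 262.,  373., -406.]))
(360, 175) (1.2, (160, 235), array([ 331.,  487., -718.]))
(390, 205) (5.0, (72, 115), array([245., 477., -93.]))
(430, 255) (5.3, (50, 50), array([265., 492.,  84.]))
(455, 290) (1.6, (40, 10), array([277., 498., 171.]))
(480, 320) (22.2, (40, 10), array([292., 510., 186.]))
```

View pics/w1c.png

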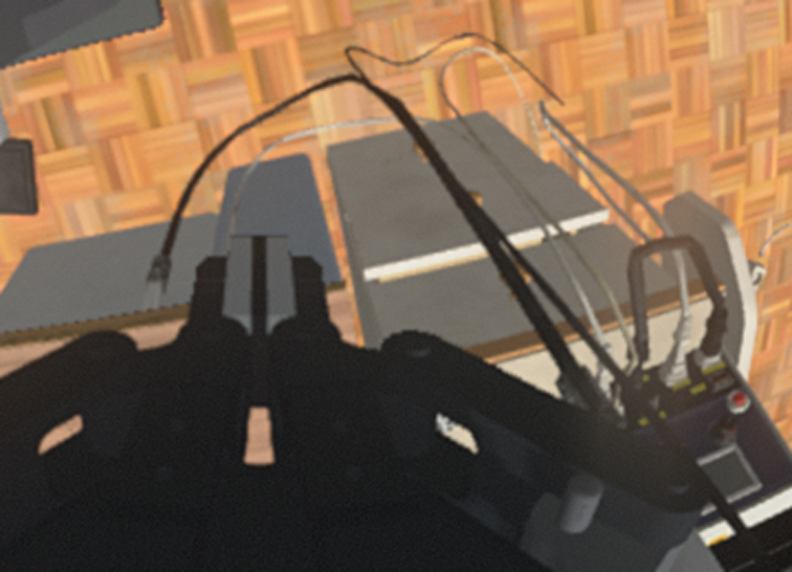

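View pics/s1c.png

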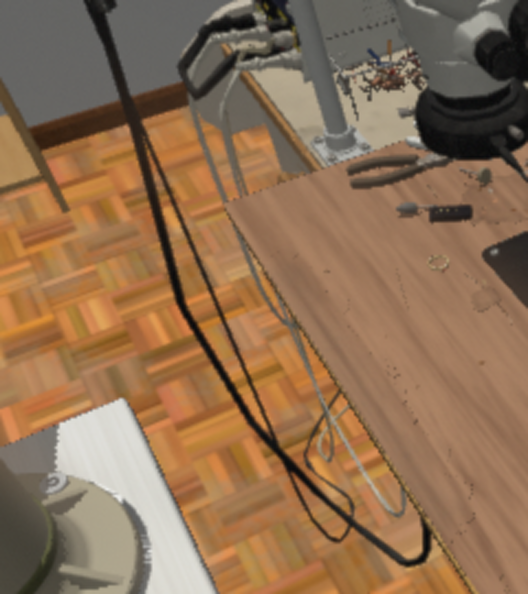

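```bash
python3 -m inch '[{"tx":0,"ty":-20,"tz":40,"roll":0,"claw":0},{"tx":0,"ty":-20,"tz":50,"roll":0,"claw":0},{"tx":-34,"ty":-2,"tz":0,"roll":0.1,"claw":0},{"tx":-34,"ty":-2,"tz":0,"roll":0.1,"claw":0},{"tx":-34,"ty":-2,"tz":0,"roll":0.1,"claw":0},{"tx":-34,"ty":-2,"tz":0,"roll":0.1,"claw":0},{"tx":0,"ty":0,"tz":0,"roll":0,"claw":0}]'; python3 -c "
from h import *
s=bot.observe();print(s['qpos'],np.hypot(*s['ee_pos'][:2]),np.degrees(np.arctan2(s['ee_pos'][1],s['ee_pos'][0])))
cv2.imwrite('pics/w2.png',eyes.read_camera('wrist')[:,:,::-1])
cv2.imwrite('pics/t2.png',eyes.read_camera('top')[:,:,::-1])"
```

```text
clock: 2.15
ee_pos: [242.4, 270.2, 243.3]
tool_rot: [0.0, 0.312, 0.95, -0.001]
force: [0.3, 1.6, 0.3]
grip_width: 0.1
[-1.1562108  -0.20195027  0.19657685  2.01881965  0.04140192  1.32252275
 -0.03720319] 363.00145438529415 48.10713779997903
```

View pics/w2.png

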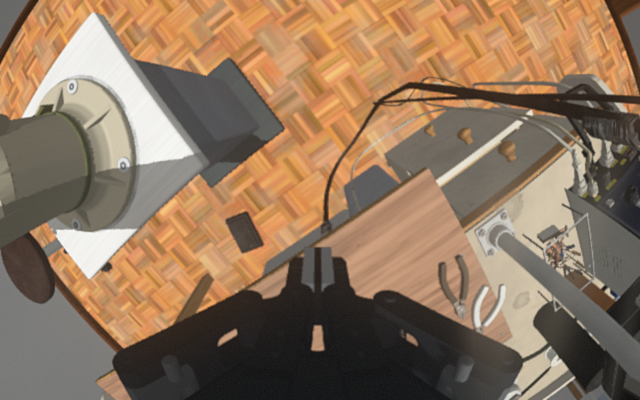

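View pics/t2.png

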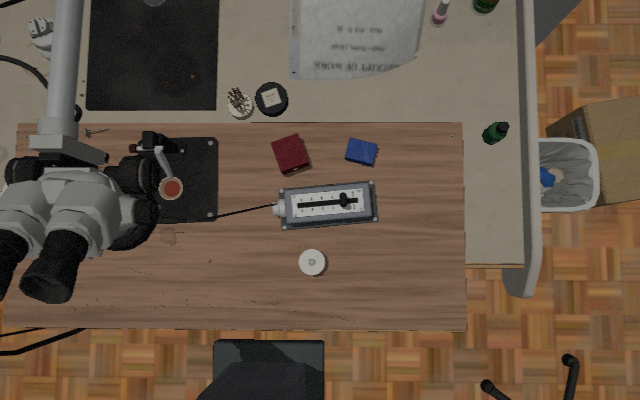

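```bash
python3 - <<'E'
from h import *
t=cv2.imread('pics/w2.png');crop(t,460,640,230,400,4,'pics/w2c.png')
s=bot.observe();print(wray((535,320),s),wray((575,400),s))
E
```

```text
(array([176.89845426, 318.67186725, 367.25768184]), array([ 0.80022483,  0.19710641, -0.56638263])) (array([176.89845426, 318.67186725, 367.25768184]), array([ 0.93071527,  0.17468129, -0.32133399]))
```

View pics/w2c.png

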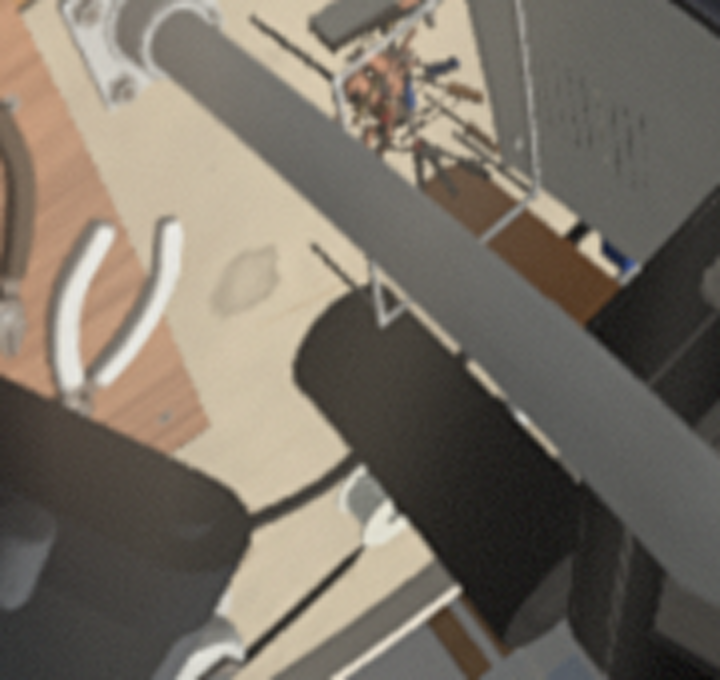

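```bash
python3 -m inch '[{"tx":0,"ty":-20,"tz":0,"roll":0.15,"claw":0},{"tx":0,"ty":0,"tz":0,"roll":0.15,"claw":0},{"tx":0,"ty":0,"tz":0,"roll":0.15,"claw":0},{"tx":0,"ty":0,"tz":0,"roll":0.15,"claw":0},{"tx":0,"ty":0,"tz":0,"roll":0.15,"claw":0},{"tx":0,"ty":0,"tz":0,"roll":0.15,"claw":0},{"tx":0,"ty":0,"tz":0,"roll":0.15,"claw":0},{"tx":0,"ty":0,"tz":0,"roll":0,"claw":0}]'; python3 -c "
from h import *
s=bot.observe();print(s['qpos'],np.hypot(*s['ee_pos'][:2]),np.degrees(np.arctan2(s['ee_pos'][1],s['ee_pos'][0])))
cv2.imwrite('pics/w3.png',eyes.read_camera('wrist')[:,:,::-1])"
```

```text
clock: 3.05
ee_pos: [226.6, 256.6, 243.6]
tool_rot: [0.0, 0.743, 0.669, -0.0]
force: [0.2, -0.7, 0.5]
grip_width: -0.0
[-0.98955422 -0.23892034  0.04079308  2.05127777  0.01010632  1.32992393
 -1.05625636] 342.32761565624577 48.54159895360662
```

View pics/w3.png

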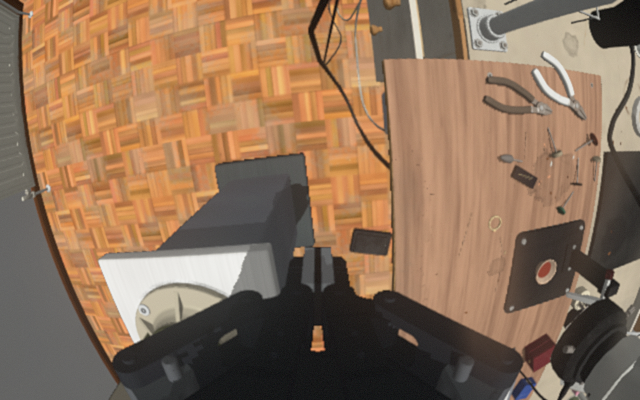

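```bash
python3 -m inch '[{"tx":-9,"ty":-6,"tz":30,"roll":0,"claw":0},{"tx":-9,"ty":-6,"tz":30,"roll":0,"claw":0},{"tx":0,"ty":0,"tz":0,"roll":-0.1,"claw":0},{"tx":0,"ty":0,"tz":0,"roll":-0.1,"claw":0},{"tx":0,"ty":0,"tz":0,"roll":0,"claw":0}]'; python3 -c "
from h import *
s=bot.observe();p=s['ee_pos'];M=R.from_quat(np.roll(s['tool_rot'],-1)).as_matrix()
print(s['qpos'],np.hypot(*p[:2]),np.degrees(np.arctan2(p[1],p[0])),M.round(3))
a0=np.arctan2(p[1],p[0]);r0=np.hypot(*p[:2]);q=p[:2]
for a in np.linspace(a0,np.radians(-20),14)[1:]:
    n=318*np.array([np.cos(a),np.sin(a)]);d=M[:2,:2].T@(n-q);q=n;print(d.round(1),n.round())
"
```

```text
clock: 3.6
ee_pos: [213.3, 239.2, 183.6]
tool_rot: [0.0, 0.67, 0.742, -0.0]
force: [0.7, -0.3, -0.2]
grip_width: -0.0
[-0.96927589 -0.24462436  0.02307666  2.19229604  0.00599174  1.19451151
 -0.8465267 ] 320.480227652957 48.27729906294487 [[-0.102  0.995 -0.   ]
 [ 0.995  0.102 -0.001]
 [-0.    -0.    -1.   ]]
[-24.1  16.8] [232. 217.]
[-24.   16.5] [251. 195.]
[-25.4  14.2] [268. 171.]
[-26.6  11.9] [283. 146.]
[-27.6   9.4] [295. 119.]
[-28.3   6.8] [304.  92.]
[-28.8   4.2] [312.  63.]
[-29.1   1.5] [316.  35.]
[-29.1  -1.1] [318.   6.]
[-28.9  -3.8] [317. -24.]
[-28.4  -6.4] [314. -52.]
[-27.7  -9. ] [308. -81.]
[-26.8 -11.5] [ 299. -109.]
```

```bash
python3 -m inch '[{"tx":-24,"ty":17,"tz":0,"roll":0,"claw":0},{"tx":-24,"ty":16,"tz":0,"roll":0,"claw":0},{"tx":-25,"ty":14,"tz":0,"roll":0,"claw":0},{"tx":-27,"ty":12,"tz":0,"roll":0,"claw":0},{"tx":-28,"ty":9,"tz":0,"roll":0,"claw":0},{"tx":-28,"ty":7,"tz":0,"roll":0,"claw":0},{"tx":-29,"ty":4,"tz":0,"roll":0,"claw":0},{"tx":0,"ty":0,"tz":0,"roll":0,"claw":0}]'; python3 -c "
from h import *
cv2.imwrite('pics/w4.png',eyes.read_camera('wrist')[:,:,::-1])
cv2.imwrite('pics/s4.png',eyes.read_camera('scene')[:,:,::-1])
s=bot.observe();p=s['ee_pos'];print(s['qpos'],np.hypot(*p[:2]),s['force'])"
```

```text
clock: 4.4
ee_pos: [310.8, 59.3, 184.0]
tool_rot: [0.0, 0.675, 0.738, -0.0]
force: [-0.3, 1.0, 0.1]
grip_width: 0.1
[-0.23241554 -0.25138278 -0.05568171  2.19693201 -0.01509749  1.19565846
 -0.18756338] 316.29934639915217 [-0.64008965  0.37030139 -0.14267845]
```

View pics/w4.png

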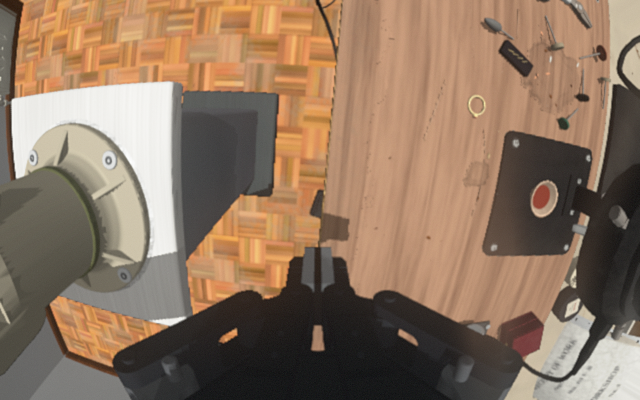

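View pics/s4.png

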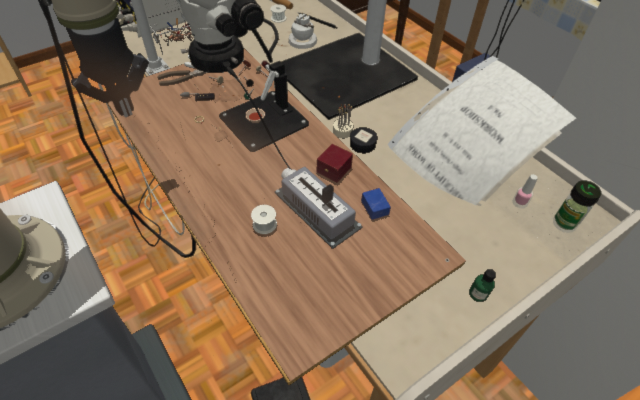

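```bash
python3 -m inch '[{"tx":-29,"ty":6,"tz":0,"roll":0,"claw":0},{"tx":-29,"ty":3,"tz":0,"roll":0,"claw":0},{"tx":-29,"ty":1,"tz":0,"roll":0,"claw":0},{"tx":-28,"ty":5,"tz":0,"roll":0,"claw":0},{"tx":-28,"ty":10,"tz":0,"roll":0,"claw":0},{"tx":-28,"ty":15,"tz":0,"roll":0,"claw":0},{"tx":-28,"ty":20,"tz":0,"roll":0,"claw":0},{"tx":0,"ty":0,"tz":0,"roll":0,"claw":0}]'; python3 -c "
from h import *
s=bot.observe();p=s['ee_pos'];M=R.from_quat(np.roll(s['tool_rot'],-1)).as_matrix();print(s['qpos'],np.hypot(*p[:2]),s['force'])
print(M[:,0], M[:2,:2].T@(np.array([543,-198.4])-p[:2]))"
```

```text
clock: 5.3
ee_pos: [391.1, -131.5, 184.0]
tool_rot: [0.001, 0.673, 0.74, -0.0]
force: [-0.4, 0.5, 0.2]
grip_width: -0.1
[-0.05873774 -0.0418206   0.29867239  2.01752732  0.01478135  1.1627953
  0.32855044] 412.6257380141254 [-0.37209153  0.47644463  0.16312832]
[-0.09456807  0.99551709 -0.00161574] [-81.01035841 144.86094379]
```

```bash
python3 -m inch '[{"tx":-27,"ty":20,"tz":0,"roll":0,"claw":0},{"tx":-27,"ty":25,"tz":0,"roll":0,"claw":0},{"tx":-27,"ty":30,"tz":0,"roll":0,"claw":0},{"tx":0,"ty":30,"tz":0,"roll":0,"claw":0},{"tx":0,"ty":25,"tz":0,"roll":0,"claw":0},{"tx":0,"ty":15,"tz":0,"roll":0,"claw":0},{"tx":0,"ty":0,"tz":0,"roll":0,"claw":0},{"tx":0,"ty":0,"tz":0,"roll":0,"claw":0}]'; python3 -c "
from h import *
s=bot.observe();p=s['ee_pos'];M=R.from_quat(np.roll(s['tool_rot'],-1)).as_matrix();print(s['qpos'],s['force'])
print(M[:,0], M[:2,:2].T@(np.array([543,-198.4])-p[:2]))
for n in('wrist','scene','top'):cv2.imwrite(f'pics/{n}5.png',eyes.read_camera(n)[:,:,::-1])
t=cv2.imread('pics/scene5.png');crop(t,200,400,60,250,4,'pics/s5c.png')
t=cv2.imread('pics/top5.png');crop(t,240,400,120,270,4,'pics/t5c.png')
"
```

```text
clock: 6.1
ee_pos: [540.6, -195.3, 183.4]
tool_rot: [-0.001, 0.672, 0.741, -0.0]
force: [-0.3, 0.4, -0.4]
grip_width: 0.4
[ 0.00480597  0.32598296  0.35916878  1.62371356 -0.12028851  1.21507663
  0.48616669] [-0.33441648  0.38928659 -0.39996824]
[-9.72596838e-02  9.95258916e-01  4.94714426e-04] [-3.27093716  2.05827732]
```

View pics/s5c.png

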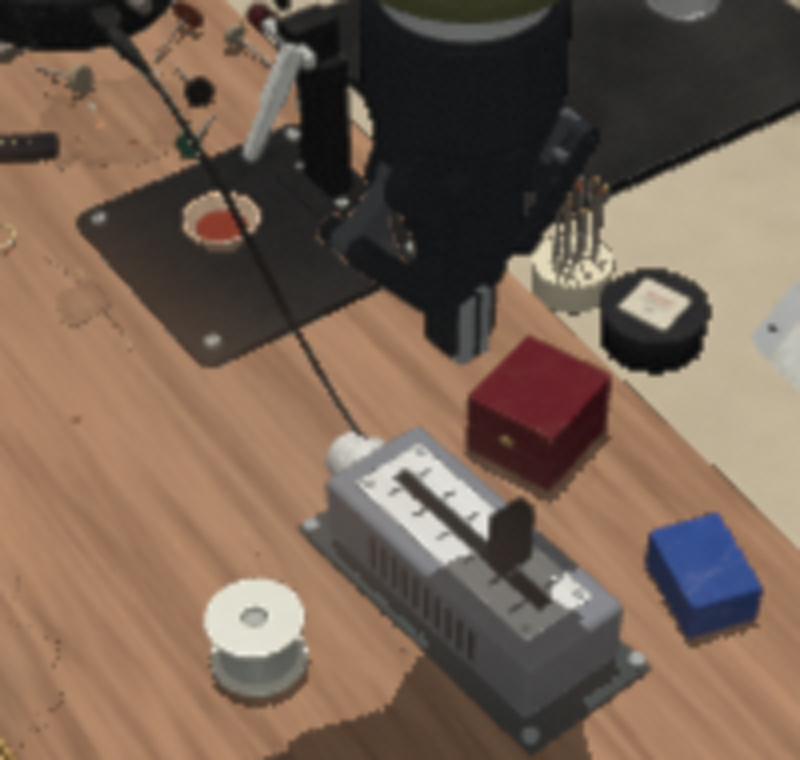

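View pics/wrist5.png

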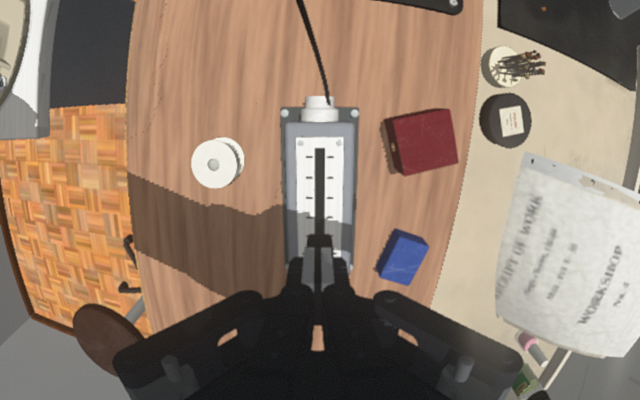

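```bash
python3 -m inch '[{"tx":0,"ty":2,"tz":25,"roll":0,"claw":0},{"tx":0,"ty":0,"tz":30,"roll":0,"claw":0},{"tx":0,"ty":0,"tz":30,"roll":0,"claw":0},{"tx":0,"ty":0,"tz":18,"roll":0,"claw":0},{"tx":0,"ty":0,"tz":0,"roll":0,"claw":0},{"tx":0,"ty":0,"tz":0,"roll":0,"claw":0}]'; cat > st.py <<'E'
from h import *
import sys
s=bot.observe();p=s['ee_pos'];M=R.from_quat(np.roll(s['tool_rot'],-1)).as_matrix()
u=np.array([-.0945,.9955]);v=np.array([.9955,.0945]);d=p[:2]-[547.8,-248.2]
print('val',round(d@u,1),'x',round(d@v,1),'z',round(p[2],1),'Fy',round(s['force'][:2]@u,2),'F',s['force'].round(1))
if len(sys.argv)>1:
    n=sys.argv[1]
    for c in('wrist','scene'):cv2.imwrite(f'pics/{c}{n}.png',eyes.read_camera(c)[:,:,::-1])
    crop(cv2.imread(f'pics/scene{n}.png'),240,400,120,250,4.8,f'pics/sc{n}.png')
    crop(cv2.imread(f'pics/wrist{n}.png'),240,400,80,300,2.7,f'pics/wc{n}.png')
E
python3 st.py 6
```

```text
clock: 6.85
ee_pos: [542.4, -197.2, 81.6]
tool_rot: [0.0, 0.673, 0.74, 0.0]
force: [-0.6, -0.2, -0.1]
grip_width: 0.0
val 51.3 x -0.5 z 81.6 Fy -0.16 F [-0.6 -0.2 -0.1]
```

View pics/sc6.png

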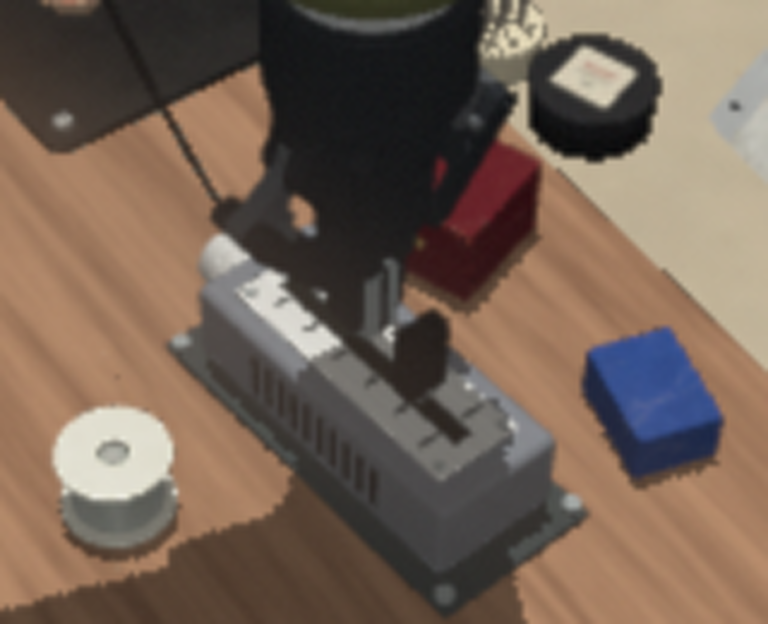

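View pics/wrist6.png

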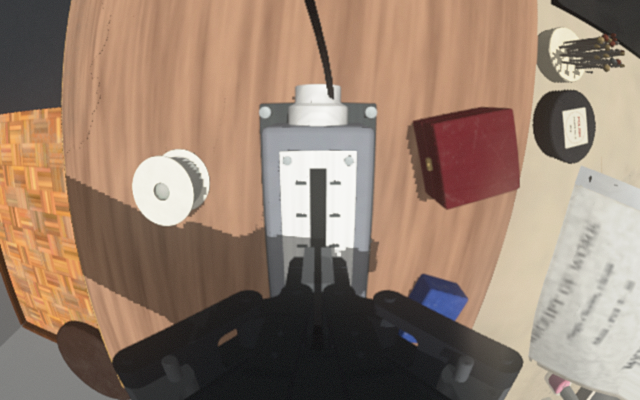

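```bash
python3 -m inch '[{"tx":-5,"ty":0,"tz":0,"roll":0,"claw":0},{"tx":-5,"ty":0,"tz":0,"roll":0,"claw":0},{"tx":-4,"ty":0,"tz":0,"roll":0,"claw":0},{"tx":0,"ty":0,"tz":0,"roll":0,"claw":0}]'; python3 st.py; python3 -m inch '[{"tx":-2,"ty":0,"tz":0,"roll":0,"claw":0},{"tx":0,"ty":0,"tz":0,"roll":0,"claw":0}]'; python3 st.py;python3 -m inch '[{"tx":-2,"ty":0,"tz":0,"roll":0,"claw":0},{"tx":0,"ty":0,"tz":0,"roll":0,"claw":0}]'; python3 st.py
```

```text
clock: 7.35
ee_pos: [543.9, -212.1, 81.1]
tool_rot: [0.0, 0.673, 0.739, -0.0]
force: [-0.5, -0.2, -0.3]
grip_width: 0.1
val 36.3 x -0.5 z 81.1 Fy -0.17 F [-0.5 -0.2 -0.3]
clock: 7.55
ee_pos: [544.1, -213.1, 80.9]
tool_rot: [0.0, 0.673, 0.74, -0.0]
force: [0.4, -0.3, -0.5]
grip_width: 0.1
val 35.3 x -0.4 z 80.9 Fy -0.33 F [ 0.4 -0.3 -0.5]
clock: 7.75
ee_pos: [544.3, -213.7, 80.7]
tool_rot: [-0.001, 0.672, 0.74, 0.0]
force: [-2.2, 4.3, 3.3]
grip_width: 0.1
val 34.7 x -0.3 z 80.7 Fy 4.44 F [-2.2  4.3  3.3]
```

```bash
python3 -m inch '[{"tx":-3,"ty":0,"tz":0,"roll":0,"claw":0},{"tx":-4,"ty":0,"tz":0,"roll":0,"claw":0},{"tx":-4,"ty":0,"tz":0,"roll":0,"claw":0},{"tx":-4,"ty":0,"tz":0,"roll":0,"claw":0},{"tx":0,"ty":0,"tz":0,"roll":0,"claw":0}]'; python3 st.py; python3 -m inch '[{"tx":-2,"ty":0,"tz":0,"roll":0,"claw":0},{"tx":0,"ty":0,"tz":0,"roll":0,"claw":0}]'; python3 st.py;python3 -m inch '[{"tx":-2,"ty":0,"tz":0,"roll":0,"claw":0},{"tx":0,"ty":0,"tz":0,"roll":0,"claw":0}]'; python3 st.py 7
```

```text
clock: 8.25
ee_pos: [545.8, -230.8, 80.9]
tool_rot: [0.0, 0.673, 0.74, -0.0]
force: [-0.7, 0.8, 0.3]
grip_width: 0.1
val 17.5 x -0.4 z 80.9 Fy 0.88 F [-0.7  0.8  0.3]
clock: 8.45
ee_pos: [545.9, -231.2, 80.8]
tool_rot: [-0.0, 0.673, 0.74, 0.0]
force: [-1.9, 3.5, 2.5]
grip_width: -0.0
val 17.1 x -0.3 z 80.8 Fy 3.66 F [-1.9  3.5  2.5]
clock: 8.65
ee_pos: [545.9, -231.4, 80.8]
tool_rot: [-0.002, 0.672, 0.741, 0.001]
force: [-4.8, 8.2, 5.9]
grip_width: 0.0
val 16.9 x -0.3 z 80.8 Fy 8.62 F [-4.8  8.2  5.9]
```

View pics/sc7.png

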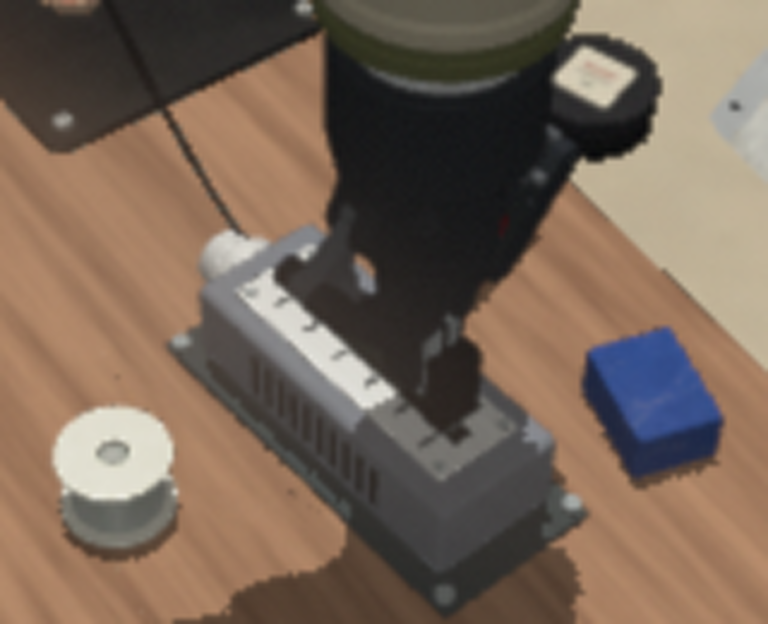

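```bash
python3 -m inch '[{"tx":6,"ty":0,"tz":0,"roll":0,"claw":0},{"tx":6,"ty":0,"tz":0,"roll":0,"claw":0},{"tx":0,"ty":0,"tz":-25,"roll":0,"claw":0},{"tx":0,"ty":0,"tz":-35,"roll":0,"claw":0},{"tx":-15,"ty":0,"tz":0,"roll":0,"claw":0},{"tx":-25,"ty":0,"tz":0,"roll":0,"claw":0},{"tx":-15,"ty":0,"tz":0,"roll":0,"claw":0},{"tx":0,"ty":0,"tz":0,"roll":0,"claw":0},{"tx":0,"ty":0,"tz":0,"roll":0,"claw":0}]'; python3 st.py 8
```

```text
clock: 9.65
ee_pos: [549.9, -276.4, 140.1]
tool_rot: [-0.001, 0.673, 0.74, -0.0]
force: [-0.4, 0.4, -0.6]
grip_width: 0.2
val -28.3 x -0.6 z 140.1 Fy 0.43 F [-0.4  0.4 -0.6]
```

View pics/sc8.png

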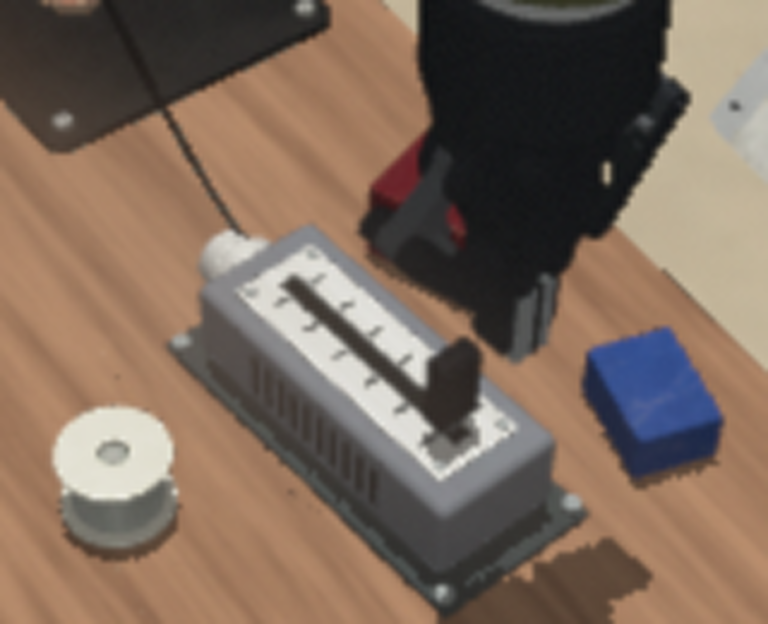

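View pics/wc8.png

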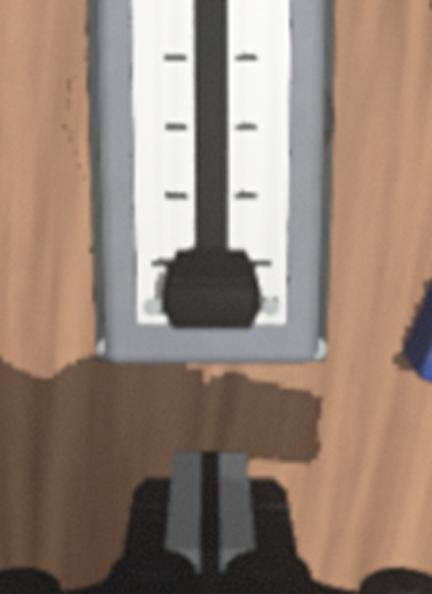

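```bash
python3 -m inch '[{"tx":0,"ty":0,"tz":25,"roll":0,"claw":0},{"tx":0,"ty":0,"tz":25,"roll":0,"claw":0},{"tx":0,"ty":0,"tz":10,"roll":0,"claw":0},{"tx":0,"ty":0,"tz":0,"roll":0,"claw":0},{"tx":3,"ty":0,"tz":0,"roll":0,"claw":0},{"tx":3,"ty":0,"tz":0,"roll":0,"claw":0},{"tx":3,"ty":0,"tz":0,"roll":0,"claw":0},{"tx":0,"ty":0,"tz":0,"roll":0,"claw":0},{"tx":0,"ty":0,"tz":0,"roll":0,"claw":0}]'; python3 st.py;  python3 -m inch '[{"tx":2,"ty":0,"tz":0,"roll":0,"claw":0},{"tx":2,"ty":0,"tz":0,"roll":0,"claw":0},{"tx":0,"ty":0,"tz":0,"roll":0,"claw":0}]'; python3 st.py; python3 -m inch '[{"tx":2,"ty":0,"tz":0,"roll":0,"claw":0},{"tx":2,"ty":0,"tz":0,"roll":0,"claw":0},{"tx":2,"ty":0,"tz":0,"roll":0,"claw":0},{"tx":2,"ty":0,"tz":0,"roll":0,"claw":0},{"tx":0,"ty":0,"tz":0,"roll":0,"claw":0}]'; python3 st.py 9
```

```text
clock: 10.65
ee_pos: [549.6, -267.5, 81.4]
tool_rot: [0.0, 0.673, 0.74, 0.0]
force: [0.6, 0.3, 0.2]
grip_width: 0.2
val -19.4 x -0.0 z 81.4 Fy 0.27 F [0.6 0.3 0.2]
clock: 10.95
ee_pos: [549.0, -264.6, 81.0]
tool_rot: [0.001, 0.673, 0.74, -0.0]
force: [0.3, -4.5, -1.4]
grip_width: 0.2
val -16.4 x -0.4 z 81.0 Fy -4.49 F [ 0.3 -4.5 -1.4]
clock: 11.45
ee_pos: [548.2, -254.4, 80.7]
tool_rot: [-0.001, 0.672, 0.74, 0.0]
force: [-0.2, 0.2, -0.1]
grip_width: 0.1
val -6.2 x -0.2 z 80.7 Fy 0.24 F [-0.2  0.2 -0.1]
```

View pics/sc9.png

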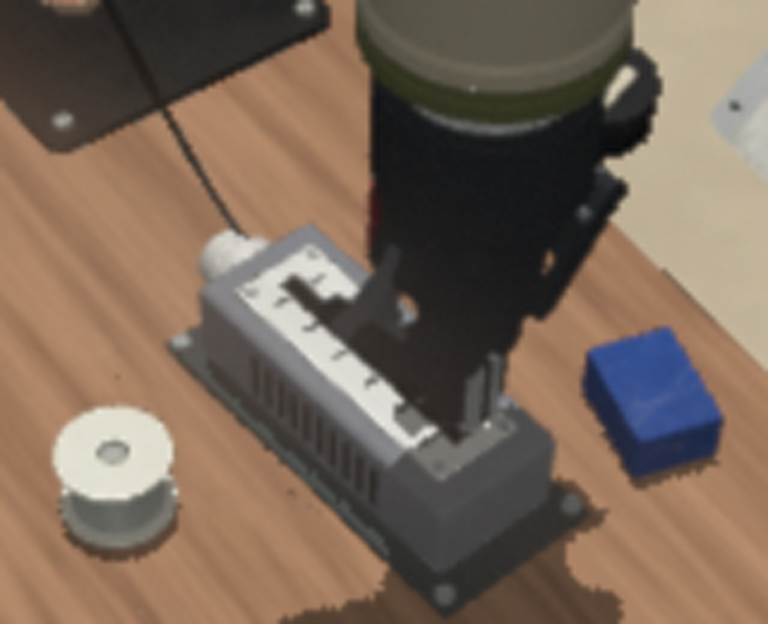

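View pics/wc9.png

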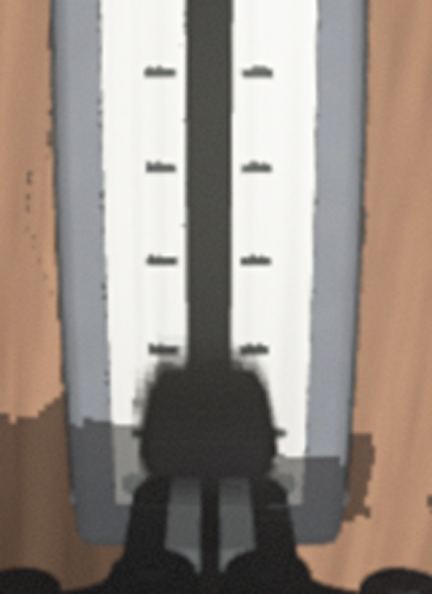

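```bash
python3 -m inch '[{"tx":2,"ty":0,"tz":0,"roll":0,"claw":0},{"tx":2,"ty":0,"tz":0,"roll":0,"claw":0},{"tx":0,"ty":0,"tz":0,"roll":0,"claw":0}]'; python3 st.py;  python3 -m inch '[{"tx":2,"ty":0,"tz":0,"roll":0,"claw":0},{"tx":2,"ty":0,"tz":0,"roll":0,"claw":0},{"tx":0,"ty":0,"tz":0,"roll":0,"claw":0}]'; python3 st.py; python3 -m inch '[{"tx":2,"ty":0,"tz":0,"roll":0,"claw":0},{"tx":2,"ty":0,"tz":0,"roll":0,"claw":0},{"tx":0,"ty":0,"tz":0,"roll":0,"claw":0}]'; python3 st.py;python3 -m inch '[{"tx":2,"ty":0,"tz":0,"roll":0,"claw":0},{"tx":2,"ty":0,"tz":0,"roll":0,"claw":0},{"tx":0,"ty":0,"tz":0,"roll":0,"claw":0}]'; python3 st.py 10
```

```text
clock: 11.85
ee_pos: [547.9, -251.1, 80.8]
tool_rot: [-0.0, 0.672, 0.74, 0.0]
force: [-0.5, 0.3, -0.6]
grip_width: 0.2
val -2.9 x -0.2 z 80.8 Fy 0.34 F [-0.5  0.3 -0.6]
clock: 12.15
ee_pos: [547.5, -247.2, 80.9]
tool_rot: [-0.0, 0.673, 0.74, 0.0]
force: [0.4, 0.0, -0.2]
grip_width: -0.2
val 1.0 x -0.2 z 80.9 Fy -0.03 F [ 0.4  0.  -0.2]
clock: 12.45
ee_pos: [547.1, -244.9, 80.9]
tool_rot: [0.001, 0.673, 0.74, -0.0]
force: [2.2, -4.0, -1.8]
grip_width: -0.0
val 3.4 x -0.4 z 80.9 Fy -4.18 F [ 2.2 -4.  -1.8]
clock: 12.75
ee_pos: [546.7, -239.2, 80.9]
tool_rot: [-0.0, 0.673, 0.74, 0.0]
force: [-0.4, -0.1, 0.0]
grip_width: -0.4
val 9.0 x -0.3 z 80.9 Fy -0.05 F [-0.4 -0.1  0. ]
```

View pics/wc10.png

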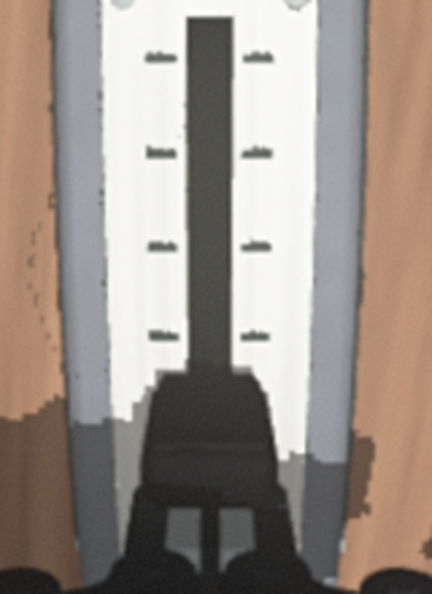

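View pics/sc10.png

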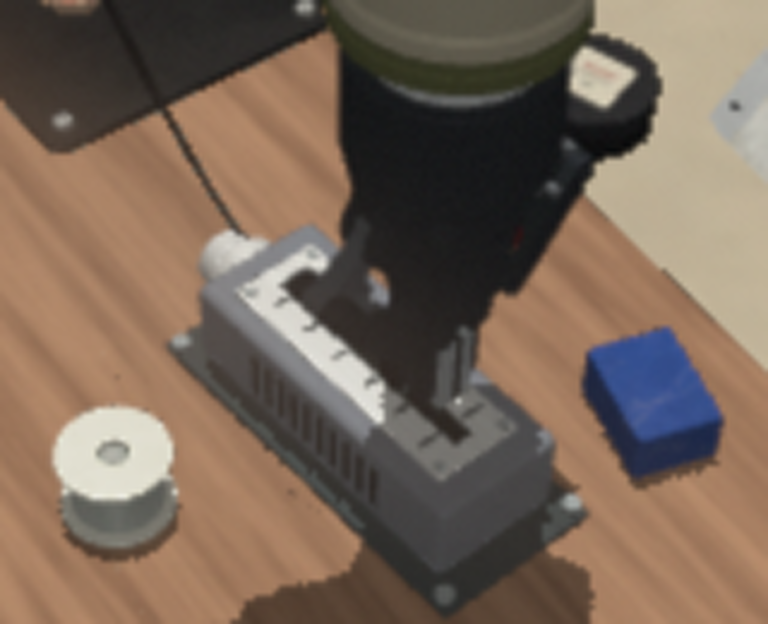

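```bash
python3 -m inch '[{"tx":2,"ty":0,"tz":0,"roll":0,"claw":0},{"tx":2,"ty":0,"tz":0,"roll":0,"claw":0},{"tx":0,"ty":0,"tz":0,"roll":0,"claw":0},{"tx":0,"ty":0,"tz":0,"roll":0,"claw":0}]'; python3 st.py 11
```

```text
clock: 13.25
ee_pos: [546.3, -235.4, 80.8]
tool_rot: [-0.0, 0.673, 0.74, 0.0]
force: [-1.1, -0.0, -0.5]
grip_width: -0.2
val 12.9 x -0.2 z 80.8 Fy 0.09 F [-1.1 -0.  -0.5]
```

View pics/wc11.png

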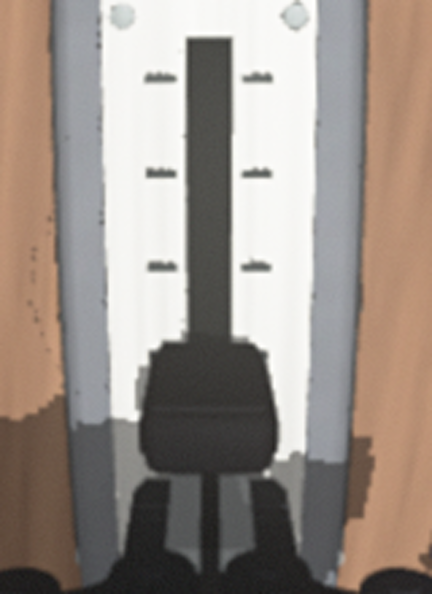

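```bash
python3 -m inch '[{"tx":2,"ty":0,"tz":0,"roll":0,"claw":0},{"tx":2,"ty":0,"tz":0,"roll":0,"claw":0},{"tx":1,"ty":0,"tz":0,"roll":0,"claw":0},{"tx":0,"ty":0,"tz":0,"roll":0,"claw":0},{"tx":0,"ty":0,"tz":0,"roll":0,"claw":0}]'; python3 st.py; python3 -m inch '[{"tx":1,"ty":0,"tz":0,"roll":0,"claw":0},{"tx":1,"ty":0,"tz":0,"roll":0,"claw":0},{"tx":0,"ty":0,"tz":0,"roll":0,"claw":0}]'; python3 st.py;  python3 -m inch '[{"tx":1,"ty":0,"tz":0,"roll":0,"claw":0},{"tx":1,"ty":0,"tz":0,"roll":0,"claw":0},{"tx":0,"ty":0,"tz":0,"roll":0,"claw":0}]'; python3 st.py;  python3 -m inch '[{"tx":1,"ty":0,"tz":0,"roll":0,"claw":0},{"tx":1,"ty":0,"tz":0,"roll":0,"claw":0},{"tx":0,"ty":0,"tz":0,"roll":0,"claw":0}]'; python3 st.py 12
```

```text
clock: 13.85
ee_pos: [545.9, -230.8, 80.9]
tool_rot: [0.0, 0.673, 0.74, -0.0]
force: [0.0, 0.4, 0.2]
grip_width: 0.2
val 17.5 x -0.3 z 80.9 Fy 0.37 F [0.  0.4 0.2]
clock: 14.15
ee_pos: [545.6, -229.1, 80.9]
tool_rot: [0.0, 0.673, 0.74, -0.0]
force: [0.4, -1.2, 0.0]
grip_width: 0.2
val 19.3 x -0.4 z 80.9 Fy -1.22 F [ 0.4 -1.2  0. ]
clock: 14.45
ee_pos: [545.5, -228.1, 80.9]
tool_rot: [0.001, 0.673, 0.74, -0.0]
force: [1.9, -4.5, -2.7]
grip_width: 0.0
val 20.3 x -0.4 z 80.9 Fy -4.69 F [ 1.9 -4.5 -2.7]
clock: 14.75
ee_pos: [545.3, -225.6, 80.9]
tool_rot: [0.0, 0.673, 0.74, -0.0]
force: [2.0, -3.0, -2.1]
grip_width: -0.0
val 22.7 x -0.4 z 80.9 Fy -3.16 F [ 2.  -3.  -2.1]
```

View pics/wc12.png

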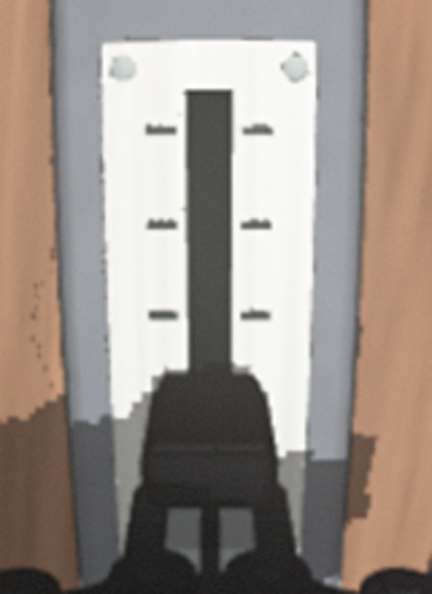

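Force is falling (lever about 40 mm); continue slowly past the midpoint.

```bash
python3 -m inch '[{"tx":1,"ty":0,"tz":0,"roll":0,"claw":0},{"tx":1,"ty":0,"tz":0,"roll":0,"claw":0},{"tx":0,"ty":0,"tz":0,"roll":0,"claw":0}]'; python3 st.py; python3 -m inch '[{"tx":1,"ty":0,"tz":0,"roll":0,"claw":0},{"tx":1,"ty":0,"tz":0,"roll":0,"claw":0},{"tx":0,"ty":0,"tz":0,"roll":0,"claw":0}]'; python3 st.py;  python3 -m inch '[{"tx":1,"ty":0,"tz":0,"roll":0,"claw":0},{"tx":0,"ty":0,"tz":0,"roll":0,"claw":0},{"tx":0,"ty":0,"tz":0,"roll":0,"claw":0}]'; python3 st.py 13
```

```text
clock: 15.15
ee_pos: [545.0, -222.0, 80.9]
tool_rot: [-0.0, 0.672, 0.74, 0.0]
force: [-0.3, -0.4, 0.8]
grip_width: 0.1
val 26.3 x -0.3 z 80.9 Fy -0.37 F [-0.3 -0.4  0.8]
clock: 15.45
ee_pos: [545.0, -220.0, 80.8]
tool_rot: [-0.0, 0.672, 0.74, 0.0]
force: [-0.0, 0.0, 0.4]
grip_width: 0.1
val 28.3 x -0.2 z 80.8 Fy 0.02 F [-0.   0.   0.4]
clock: 15.75
ee_pos: [544.9, -219.6, 80.9]
tool_rot: [-0.0, 0.673, 0.74, 0.0]
force: [0.0, -0.1, -0.4]
grip_width: -0.0
val 28.8 x -0.2 z 80.9 Fy -0.12 F [ 0.  -0.1 -0.4]
```

View pics/wc13.png

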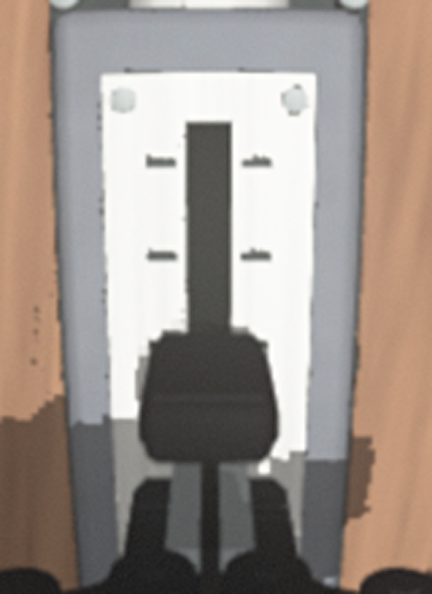

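Snapped into notch three, ahead of the fingers. Back off, lift, and check.

```bash
python3 -m inch '[{"tx":-10,"ty":0,"tz":0,"roll":0,"claw":0},{"tx":-15,"ty":0,"tz":0,"roll":0,"claw":0},{"tx":-10,"ty":0,"tz":0,"roll":0,"claw":0},{"tx":0,"ty":0,"tz":-30,"roll":0,"claw":0},{"tx":0,"ty":0,"tz":-40,"roll":0,"claw":0},{"tx":0,"ty":0,"tz":-40,"roll":0,"claw":0},{"tx":-40,"ty":0,"tz":0,"roll":0,"claw":0},{"tx":-40,"ty":0,"tz":0,"roll":0,"claw":0},{"tx":-30,"ty":0,"tz":0,"roll":0,"claw":0},{"tx":0,"ty":0,"tz":0,"roll":0,"claw":0},{"tx":0,"ty":0,"tz":0,"roll":0,"claw":0}]'; python3 st.py 14; python3 - <<'E'
from h import *
g=lambda u,v:((u+.5)/5-.5+240,(v+.5)/5-.5+140)
cv2.imwrite('pics/t14.png',eyes.read_camera('top')[:,:,::-1])
crop(cv2.imread('pics/scene14.png'),240,400,140,250,5,'pics/scf.png')
a=cv2.imread('pics/scene0.png')[100:270,200:420].astype(int);b=cv2.imread('pics/scene14.png')[100:270,200:420].astype(int)
cv2.imwrite('pics/diff.png',cv2.resize(np.abs(a-b).clip(0,85).astype(np.uint8)*3,None,fx=3,fy=3))
E
```

```text
clock: 16.95
ee_pos: [557.7, -366.2, 190.4]
tool_rot: [-0.0, 0.674, 0.739, -0.0]
force: [-0.2, -0.1, -1.0]
grip_width: -0.0
val -118.4 x -1.3 z 190.4 Fy -0.03 F [-0.2 -0.1 -1. ]
```

View pics/scf.png

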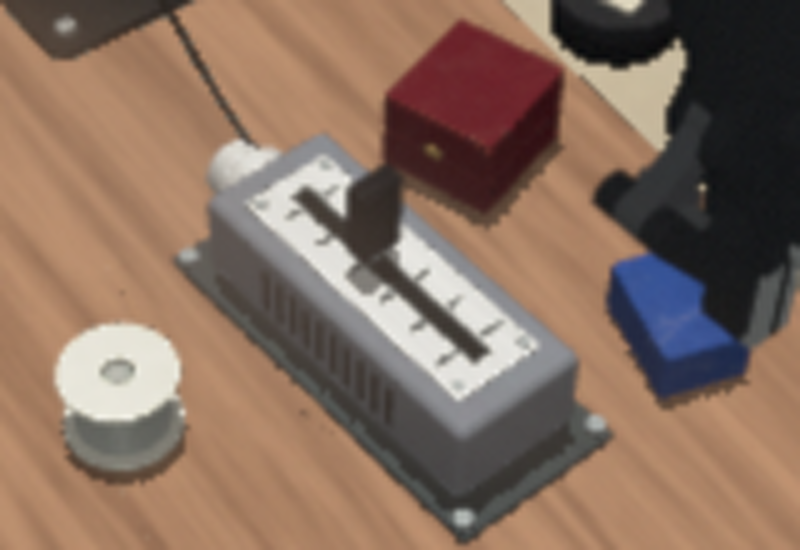

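View pics/diff.png

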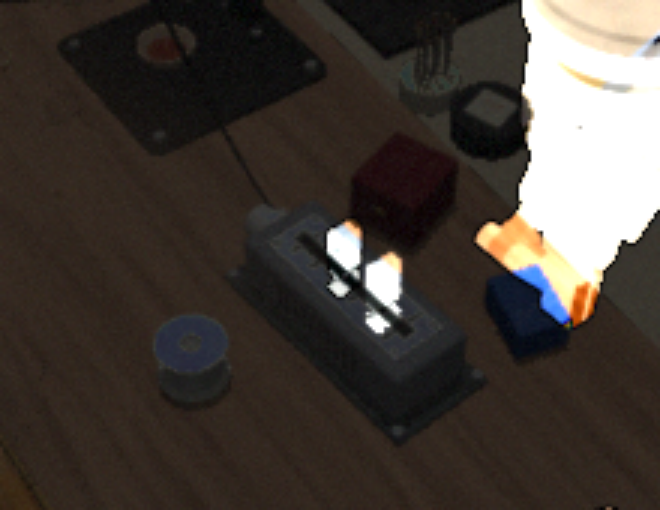

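View pics/wc14.png

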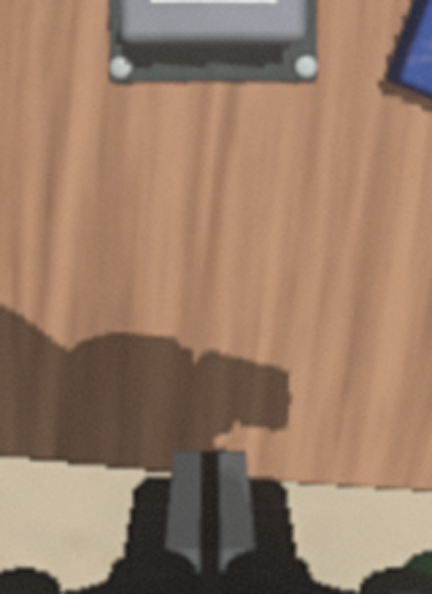

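```bash
python3 -c "
from workcell import job_done
print(job_done())"
```

```text
the job is handed in; nothing more can be done
None
```

The lever is in the third notch and the job is handed in; no verdict was reported. The robot's clock stood at about 17 s, against the 64 s limit.

**What I did:** With the fingers shut, I pushed the lever from its first notch back against the parked stop. There the force rose to about 9 N with no further motion, and the pictures show it at the longest mark. I then pushed from the other side through three clicks, watching the force peak at about 4.5 N and fall each time. On the third it snapped ahead of the fingers and I drew back.

**Last checks:**
- The scene picture shows the knob with three marks on its parked side and two beyond it. It moved about 36 mm from its starting notch, so it stands at about 54 mm.
- Nothing touches the lever and the force on the tool is near zero.
- The before-and-after picture difference shows no shift of the spool or ring box. The wax block is partly hidden by the gripper, but the part that shows has not moved.

**One reading to note:** On the way past the microscope, joint 2 briefly read -0.2514 against its stated limit of -0.25. No error was reported, and I moved it straight back inside.

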